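# Nest the dipping-pot set and hold it up level

## Robot

A 6-joint arm with a two-finger parallel gripper is mounted at the origin on a cart in front of the work surface, level with it; the furniture and walls round the work are solid. World frame = base frame: x ahead of the robot, y to its left, z up, the work surface at z = 0. Lengths are in m, angles in rad, forces in N, time in s.
With the tool pointing down it reaches from about 0.375 to 0.975 m from the base axis. Payload 3.8 kg.
Tool frame: the origin (TCP) lies on the mounting face of the last link; the fingertips stand 173 mm ahead of it and the grasp point (between the pads) lies 155 mm ahead of it (bot.hold_point_z is the distance from the TCP to the grasp point, in m); z points along the fingers, y is the line along which they close (so a half turn about z gives the same grasp; the last joint's range is limited). The gripper opens to 85 mm and grips with 20 to 120 N. Pads are 22 mm wide; open, the fingers measure 114 mm over their backs; the gripper's body (76 mm by 85 mm) begins 54 mm behind the grasp point. The pads swing forward as they close: fully open they stand 13 mm farther back than shut.
Start: joints at [-1.18, 0.264, 1.604, -0, 1.274, -0.037], TCP at [0.28, -0.614, 0.405] pointing down, gripper open.
Joint ranges: [-2.63, 2.63], [-0.94, 2.18], [0.31, 2.57], [-1.31, 4.45], [0, 2.66], [-2.55, 2.55]. Speed limits (rad/s): [2.57, 2.57, 3.14, 3.14, 3.14, 3.14].

## Interface

Orientations are given as a rotation vector (axis times angle).
In Python, from workcell import bot, optics gives the robot as it stands.
- The arm moves only by the shell command python3 -m jog 'ROWS' [OPENING] [FORCE]. ROWS is JSON, a list of rows, each an object of numbers: "dx", "dy", "dz": the shift along the tool's x, y, z in mm; "ax", "ay", "az": the turn, a rotation vector about the tool's x, y, z in degrees. A call has 1 to 20 rows; each row shifts and turns the commanded pose from where the row before left it, along the tool's axes as they then stand; what a row does not reach is not made up. A row lasts 1/12 s, in which the tool goes at most 41.7 mm and 7.16 degrees, less where a joint would pass 70% of its speed; a pose out of reach is approached as far as the arm can. A call with a gripper value outside its range is refused whole. OPENING is the opening, from 0 (shut) to 1 (fully open), set as the call begins (- or left out, the last holds). The fingers move at their own pace and stop on an object; FORCE is the grip in N (left out, the last holds). Time passes only in rows, so rows that do not move let the fingers close. It gives the time, the measured TCP pose, the force, the opening and the grip force at its end, in the units of the state.
- bot.read_state(): the state, without advancing time (a new reading comes with each control period).
- optics.read_camera(name): name is "scene" or "top" or "wrist"; returns a dict with "img" (384x512x3 uint8, red, green, blue), "vertical_fov" (degrees; the focal length in pixels is half the picture's height over the tangent of half this angle, whatever the lens; pixels are square), "cx", "cy" (the principal point, pixels), "k1" (the pictures are not rectified: a ray, as slopes to the right and down, at radius r is drawn at 1 + k1 r^2 times it, then the intrinsics apply), "R" (3x3) and "t" (3): a world point X has camera coordinates R X + t; the wrist camera has in their place "tool_from_camera" (4x4, takes a point from camera to tool coordinates, whose origin is the TCP and whose axes are the flange's). Camera axes: x right, y down, z forward; pixel columns grow to the right and rows downward; lengths in m; the calibration is good to about 2 mm. A picture is of the moment at which its call begins: read the wrist's pose just before it. There is no depth.
- bot.finish_job(): hands the job in; it is judged then, once.
The state is a dict: "time": time; "q": joint angles; "joint_vel": joint speeds; "joint_torque": joint torques, N m; "tool_pos": TCP position; "tcp_rot": TCP orientation; "wrist_force": force on the tool from outside, world axes, zero at the start; "torque": the same for the moment, N m; "width": opening from 0.0 (shut) to 1.0 (fully open); "grip_force": force on a finger pad.
Only numpy, scipy, OpenCV 4.12 (cv2) and the standard library are available. Lean on these libraries where they do the work, as an engineer would, in place of code of your own. Each camera call takes 0.05 s, during which the arm holds its last target. There are 200 camera calls.

## Task

Put the three-part wax dipping pot together where its outer jacket stands: seat the flanged insert fully in the jacket, then the small flanged cup fully in the insert. Then grip the jacket itself (not the parts inside it), lift the whole nested set about 12 cm clear of the worktop so that a warming plate could be slid underneath, and finish while still holding it there, level and steady. Do not tip any of the three parts over or disturb the two plaster casts and the small bottle nearby.

Things in the scene. Friction and masses are not known exactly. Their poses are not given: they have to be found in the camera images.
- jacket: outer jacket: bare aluminium pot, straight, no flange, outside 56 mm diameter, 64 mm high, bore 46 mm, floor 4 mm, about 0.25 kg, upright on the worktop. Origin: centre of underside, z up its axis, round. Grip across its outside from above, just below the rim: once nested, insert and cup stand 34 mm above its rim, within its outline.
- insert: insert: bare aluminium pot, 68 mm high, 0.12 kg. Foot 32 mm diameter, widening to 43 mm at height 50; flange 52 mm diameter at height 50 to 53; straight collar 43 mm outside diameter from there to the rim (grip this). Mouth bore 36 mm. Fully seated, its flange rests on the jacket's rim, its origin 14 mm above the jacket's. Origin: centre of underside, z up, round.
- cup: small cup: bare aluminium, like the insert but smaller, 56 mm high, 0.07 kg. Foot 22 mm diameter, widening to 33 mm at height 40; flange 41 mm diameter at height 40 to 43; straight collar 33 mm outside diameter from there to the rim (grip this). Fully seated, its flange rests on the insert's rim, its origin 28 mm above the insert's. Origin: centre of underside, z up, round.
- cast_0: bystander: cream plaster dental arch cast, 66x68x29 mm, at the left behind the work; origin at the centre of its underside
- cast_2: bystander: cream plaster dental arch cast, 61x65x29 mm, at the right behind the work; origin at the centre of its underside
- dropper_a: bystander: small brown bottle with a black cap, 40x40x62 mm, behind the work, left of the middle; origin at the centre of its underside
Things that resemble listed ones, but are neither listed nor needed, are in the scene too. Leave any turquoise or yellow look-alike of the jacket alone.

How it is judged:
On the way, in this order (a step that is already met when the one before it is completed fails the run):
1. the insert is fully seated in the jacket, which stands on the worktop (horizontal distance between insert and jacket below 0.006 m and z of insert in the frame of jacket between 0.008 and 0.018 m and angle between the z axis of insert and the z axis of jacket, either way round below 0.1 rad and height (world z) of jacket below 0.006 m and angle between jacket's own z axis and vertical below 0.1 rad), for 0.2 s.
2. the small cup is fully seated in the insert, the jacket still standing on the worktop (all of step 1 and horizontal distance between cup and insert below 0.006 m and z of cup in the frame of insert between 0.022 and 0.032 m and angle between the z axis of cup and the z axis of insert, either way round below 0.1 rad), for 0.2 s.
At the end, for the whole second after the job is handed in: Fingers hold the jacket (over 2 N), not insert or cup; its underside is 80 to 200 mm up, tilt under 0.12 rad, under 20 mm/s and 0.1 rad/s, touching no bystander; insert and cup seated (6 mm off axis, 4 mm above to 6 mm below full seat, axes within 0.1 rad) (horizontal distance between insert and jacket below 0.006 m and z of insert in the frame of jacket between 0.008 and 0.018 m and angle between the z axis of insert and the z axis of jacket, either way round below 0.1 rad and horizontal distance between cup and insert below 0.006 m and z of cup in the frame of insert between 0.022 and 0.032 m and angle between the z axis of cup and the z axis of insert, either way round below 0.1 rad and height (world z) of jacket between 0.08 and 0.2 m and angle between jacket's own z axis and vertical below 0.12 rad and linear speed of jacket below 0.02 m/s and angular speed of jacket below 0.1 rad/s and contact force between the fingers and jacket above 2 N and contact force between the fingers and insert below 0.5 N and contact force between the fingers and cup below 0.5 N and contact force between jacket and cast_0 below 0.3 N and contact force between jacket and cast_2 below 0.3 N and contact force between jacket and dropper_a below 0.3 N); the arm keeps its last pose, push and grip.
It fails at once if a cast or the bottle is moved more than 20 mm (distance of any of cast_0, cast_2, dropper_a from where it was at the start of the episode above 0.02 m).
It fails at once if one of the three parts is tipped over (more than 0.7 rad) (angle between any of jacket, insert, cup's own z axis and vertical above 0.7 rad).
It also fails if it takes over 72 s, if anything falls off the work surface, if the arm or the gripper's body presses on something with over 40 N, if the wrist force passes 120 N, or if a joint passes its speed limit or range.

## Working session

There is one attempt and no reset: what is moved stays moved. The work goes in short steps, Python scripts to look and compute and a shell command to move; the robot and the scene stay as the last step left them, time stands still between calls to the robot, and variables do not carry over. Pictures are saved under pics/ and viewed, at most 10 in all, crops included, and the job is handed in when it is done.

```bash
mkdir -p pics; ls; cat > h.py <<'E'
import numpy as np, cv2
from workcell import bot, optics
def snap(n,f):
    c=optics.read_camera(n); cv2.imwrite('pics/'+f,c['img'][:,:,::-1]); return c
def ray(c,u,v):
    H,W=c['img'].shape[:2]; f=H/2/np.tan(np.radians(c['vertical_fov'])/2)
    d=np.array([(u-c['cx'])/f,(v-c['cy'])/f]); s=d.copy()
    for _ in range(30): s=d/(1+c['k1']*(s@s))
    return np.append(s,1)
def proj(c,X,R,t):
    H=c['img'].shape[0]; f=H/2/np.tan(np.radians(c['vertical_fov'])/2)
    p=R@np.array(X)+t; s=p[:2]/p[2]; s=s*(1+c['k1']*(s@s)); return f*s+[c['cx'],c['cy']]
def hit(c,u,v,z,R,t):
    d=R.T@ray(c,u,v); o=-R.T@t; return o+d*(z-o[2])/d[2]
E
python3 - <<'E'
from h import *
import pickle
s=bot.read_state();print(s['tool_pos'],s['tcp_rot'],s['time'],s['width'],bot.hold_point_z)
C={}
for n in('scene','top','wrist'):
    c=snap(n,n+'0.png');C[n]=c
    print(n,{k:v for k,v in c.items() if k!='img'})
pickle.dump(C,open('c0.pkl','wb'))
cv2.imwrite('pics/both0.png',np.vstack([cv2.resize(C['top']['img'],None,fx=1.5,fy=1.5,interpolation=2)[:,:,::-1]]))
E
```

```text
pics
[ 0.27989469 -0.61385525  0.40331661] [-3.06779883e+00 -6.66309843e-01  6.07717331e-04] 0.0 1.0032352744717041 0.1547
scene {'vertical_fov': 54.253848438841864, 'cx': 254.58167961276675, 'cy': 189.5774642940611, 'k1': -0.009391181196687226, 'R': array([[-0.54589285, -0.83772089, -0.01499003],
       [-0.36639268,  0.25476951, -0.89490162],
       [ 0.75349678, -0.48302816, -0.44601166]]), 't': array([0.27175537, 0.227824  , 0.50019213])}
top {'vertical_fov': 46.571979142726306, 'cx': 260.9788967806235, 'cy': 182.9818600237753, 'k1': -0.14720644700531624, 'R': array([[ 0.08383044, -0.99647836, -0.001824  ],
       [-0.97405683, -0.08155779, -0.21109621],
       [ 0.21020405,  0.01947297, -0.97746359]]), 't': array([-0.04242413,  0.51538493,  1.14751565])}
wrist {'vertical_fov': 70.83364306869201, 'cx': 256.9416461424674, 'cy': 188.90806489707248, 'k1': -0.05338588513895553, 'tool_from_camera': array([[ 1.21076171e-03, -9.52540727e-01, -3.04408767e-01,
         7.85575312e-02],
       [ 9.99999200e-01,  1.04214261e-03,  7.16396769e-04,
         5.68342336e-04],
       [-3.65159750e-04, -3.04409391e-01,  9.52541227e-01,
         3.11461946e-02],
       [ 0.00000000e+00,  0.00000000e+00,  0.00000000e+00,
         1.00000000e+00]])}
```

View pics/both0.png

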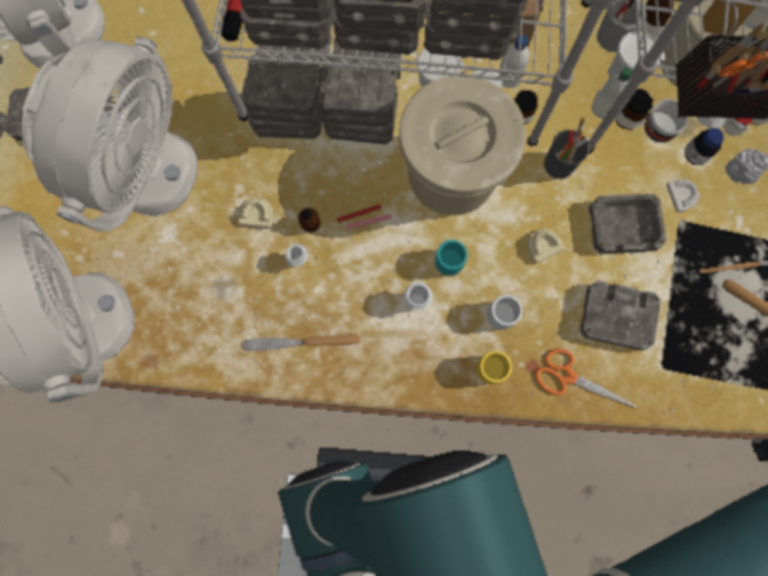

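View pics/scene0.png

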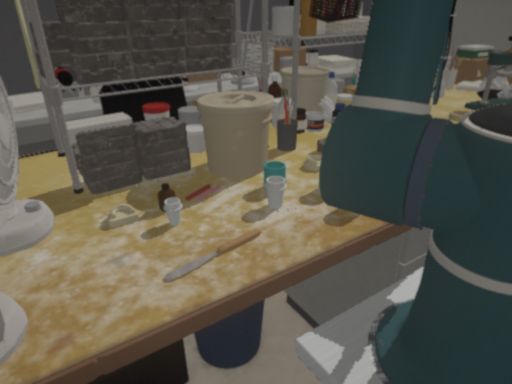

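Candidates in the top view, in 1.5x pixels: jacket is the bare metal pot at (506,310), with look-alikes turquoise (451,256) and yellow (495,367). The insert is the flanged pot at (418,296) and the cup is the small flanged one at (296,255). I'll check these in a close crop.

```bash
python3 - <<'E'
from h import *
import pickle
c=pickle.load(open('c0.pkl','rb'))['top'];I=c['img'][:,:,::-1]
R,t=c['R'],c['t']
cr=[]
for (u,v) in((337,207),(278,197),(197,169)):
    cr.append(cv2.resize(I[v-22:v+22,u-14-8:u+22],(264*1,264),interpolation=2)) # 6x
cv2.imwrite('pics/crop.png',np.hstack(cr))
for n,u,v,z in(('jacket',506,310,.064),('insert',418,292,.068),('cup',296,252,.056),('turq',451,256,.064),('yel',495,367,.064),('cast0',255,213,.02),('cast2',545,247,.02),('bottle',310,218,.04)):
    print(n,hit(c,u/1.5,v/1.5,z,R,t).round(3))
E
```

```text
jacket [ 0.468 -0.207  0.064]
insert [ 0.487 -0.049  0.068]
cup [0.544 0.177 0.056]
turq [ 0.558 -0.103  0.064]
yel [ 0.366 -0.193  0.064]
cast0 [0.622 0.27  0.02 ]
cast2 [ 0.601 -0.282  0.02 ]
bottle [0.615 0.161 0.04 ]
```

View pics/crop.png

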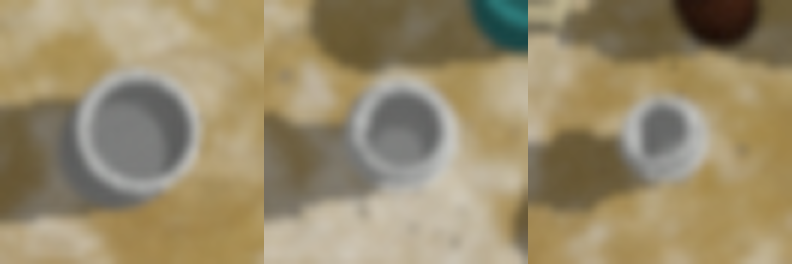

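The close crop confirms the choice: the bare straight pot is the jacket, the medium flanged pot the insert and the small flanged pot the cup. The positions agree with the reach. Next I turn tool x onto world x and go above the insert.

```bash
python3 -m jog '[{"az":6.125},{"az":6.125},{"az":6.125},{"az":6.125},{"dx":13,"dy":-35},{"dx":13,"dy":-35},{"dx":13,"dy":-35},{"dx":13,"dy":-35},{"dx":13,"dy":-35},{"dx":13,"dy":-35},{"dx":13,"dy":-35},{"dx":13,"dy":-35},{"dx":13,"dy":-35},{"dx":13,"dy":-35},{"dx":13,"dy":-35},{"dx":13,"dy":-35},{"dx":13,"dy":-35},{"dx":13,"dy":-35},{"dx":13,"dy":-35},{"dx":12,"dy":-40}]'
python3 -m jog '[{},{},{}]' 
cat >> h.py <<'E'
from scipy.spatial.transform import Rotation as Ro
def wrist(f):
    s=bot.read_state(); c=snap('wrist',f)
    T=np.eye(4);T[:3,:3]=Ro.from_rotvec(s['tcp_rot']).as_matrix();T[:3,3]=s['tool_pos']
    M=np.linalg.inv(T@c['tool_from_camera']); return c,M[:3,:3],M[:3,3],s
E
python3 - <<'E'
from h import *
import pickle
c,R,t,s=wrist('w1.png'); print(s['tool_pos'],s['tcp_rot'])
pickle.dump((c,R,t),open('w1.pkl','wb'))
I=cv2.resize(c['img'][:,:,::-1],None,fx=1.5,fy=1.5);cv2.imwrite('pics/w1b.png',I)
for X in((.487,-.049,.068),(.468,-.207,.064)): print(proj(c,X,R,t)*1.5)
E
```

```text
[ 0.27993627 -0.61393593  0.40363859] [-3.06830170e+00 -6.66532919e-01  5.43222203e-04]
[ -26.88405137 -122.64002705]
[ -35.90569358 -212.0410941 ]invalid input
invalid input
```

View pics/w1b.png

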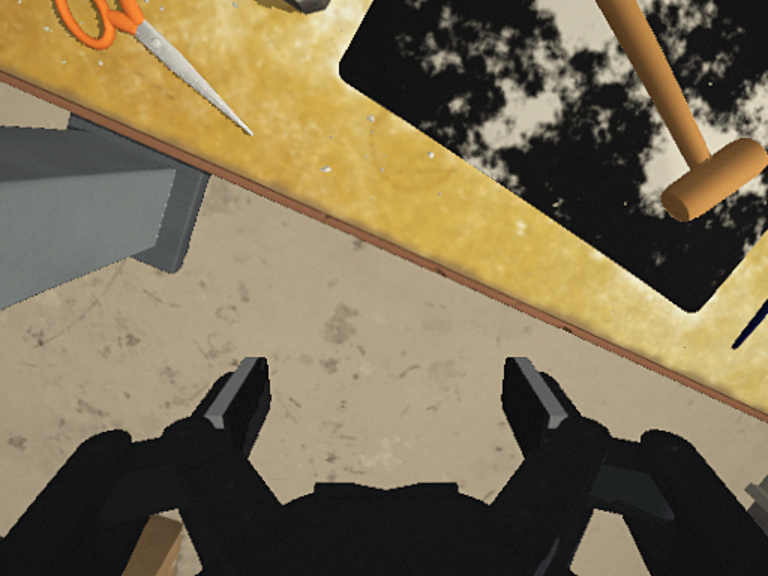

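The arm didn't move because the input was refused; the picture shows only the bench edge. The rows probably need all keys, or non-empty ones.

```bash
python3 -m jog '[{"dx":0,"dy":0,"dz":0,"ax":0,"ay":0,"az":6.125},{"dx":0,"dy":0,"dz":0,"ax":0,"ay":0,"az":6.125}]'; python3 -m jog '[{"az":6.125},{"az":6.125}]' -;  python3 -m jog --help
```

```text
time: 0.37
tool_pos: [0.28, -0.6141, 0.4042]
tcp_rot: [-3.124, -0.328, 0.0]
wrist_force: [0.8, 0.3, -0.0]
width: 0.998
grip_force: 0.0invalid input
invalid input: not JSON, or not a number
```

```bash
python3 -m jog '[{"dx":0,"dy":0,"dz":0,"ax":0,"ay":0,"az":6},{"dx":0,"dy":0,"dz":0,"ax":0,"ay":0,"az":6},{"dx":14,"dy":-38,"dz":0,"ax":0,"ay":0,"az":0},{"dx":14,"dy":-38,"dz":0,"ax":0,"ay":0,"az":0},{"dx":14,"dy":-38,"dz":0,"ax":0,"ay":0,"az":0},{"dx":14,"dy":-38,"dz":0,"ax":0,"ay":0,"az":0},{"dx":14,"dy":-38,"dz":0,"ax":0,"ay":0,"az":0},{"dx":14,"dy":-38,"dz":0,"ax":0,"ay":0,"az":0},{"dx":14,"dy":-38,"dz":0,"ax":0,"ay":0,"az":0},{"dx":14,"dy":-38,"dz":0,"ax":0,"ay":0,"az":0},{"dx":14,"dy":-38,"dz":0,"ax":0,"ay":0,"az":0},{"dx":14,"dy":-38,"dz":0,"ax":0,"ay":0,"az":0},{"dx":14,"dy":-38,"dz":0,"ax":0,"ay":0,"az":0},{"dx":14,"dy":-38,"dz":0,"ax":0,"ay":0,"az":0},{"dx":14,"dy":-38,"dz":0,"ax":0,"ay":0,"az":0},{"dx":14,"dy":-38,"dz":0,"ax":0,"ay":0,"az":0},{"dx":0,"dy":-33,"dz":0,"ax":0,"ay":0,"az":0},{"dx":0,"dy":0,"dz":0,"ax":0,"ay":0,"az":0},{"dx":0,"dy":0,"dz":0,"ax":0,"ay":0,"az":0}]' 
python3 - <<'E'
from h import *
import pickle
c,R,t,s=wrist('w2.png'); print(s['tool_pos'],s['tcp_rot'])
pickle.dump((c,R,t),open('w2.pkl','wb'))
I=cv2.resize(c['img'][:,:,::-1],None,fx=1.5,fy=1.5);cv2.imwrite('pics/w2b.png',I)
for X in((.487,-.049,.068),(.468,-.207,.064)): print(proj(c,X,R,t)*1.5)
E
```

```text
time: 1.95
tool_pos: [0.4734, -0.0467, 0.4045]
tcp_rot: [3.141, 0.014, -0.001]
wrist_force: [-0.5, -0.7, 0.2]
width: 1.002
grip_force: 0.0
[ 0.47338105 -0.04665471  0.40452366] [ 3.14136213e+00  1.36548820e-02 -5.79409952e-04]
[387.92854591 243.0017478 ]
[584.32962902 267.60457163]
```

View pics/w2b.png

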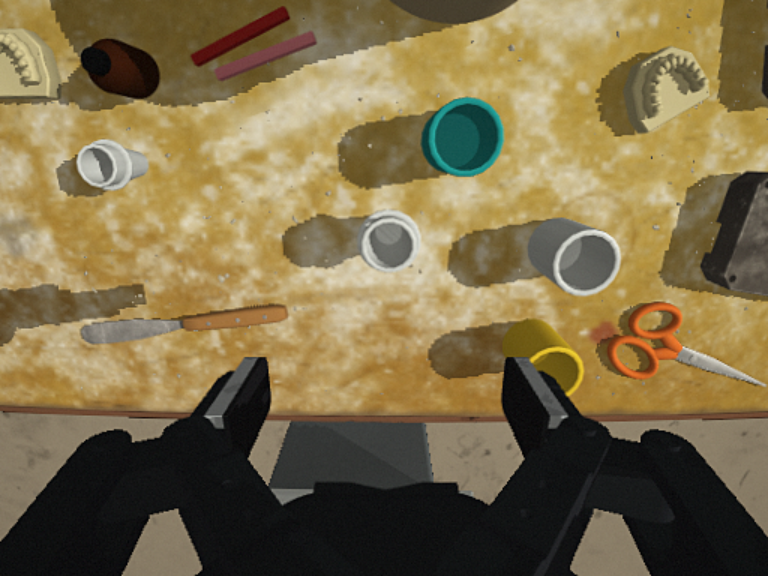

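The wrist view shows, in 1.5x px, the insert at (390,242), the jacket rim at (587,261) and the cup at (103,165). I'll fit the rims in enlarged crops.

```bash
python3 - <<'E'
from h import *
import pickle
c,R,t=pickle.load(open('w2.pkl','rb'));I=c['img'][:,:,::-1]
cr=[]
for (u,v) in((260,161),(391,174),(70,110)):
    cr.append(cv2.resize(I[v-30:v+30,u-30:u+30],(260,260),interpolation=cv2.INTER_CUBIC))
# predicted rim circles overlay for residual check
P={'i':(260,161,.068,.0215),'j':(391,174,.064,.028),'c':(70,110,.056,.0165)}
G={'i':(390/1.5,242/1.5),'j':(587/1.5,261/1.5),'c':(103/1.5,165/1.5)}
for k,im in zip('ijc',cr):
    u,v,z,r=P[k];X=hit(c,*G[k],z,R,t);print(k,X.round(4))
    pts=[((proj(c,X+[r*np.cos(a),r*np.sin(a),0],R,t)-[u-30,v-30]+.5)*260/60-.5) for a in np.linspace(0,6.283,40)]
    for p in pts: cv2.circle(im,tuple(int(round(q)) for q in p),1,(0,0,255),-1)
cv2.imwrite('pics/c2.png',np.hstack(cr))
E
```

```text
i [ 0.4878 -0.0506  0.068 ]
j [ 0.4735 -0.2083  0.064 ]
c [0.5448 0.1724 0.056 ]
```

View pics/c2.png

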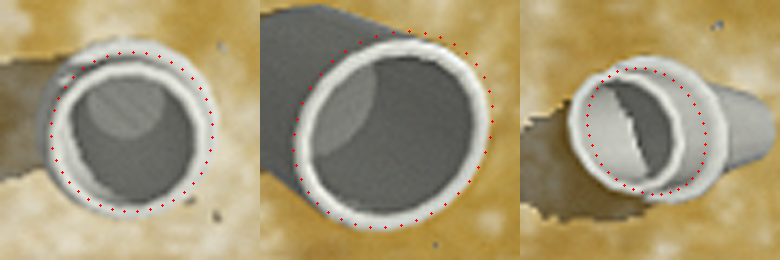

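```bash
python3 - <<'E'
from h import *
import pickle
c,R,t=pickle.load(open('w2.pkl','rb'));I=c['img'][:,:,::-1]
cr=[]
P={'i':(260,161,.068,.0215),'j':(391,174,.064,.028),'c':(70,110,.056,.0165)}
S=390/60
G={'i':(259.2,162.4),'j':(587/1.5-.6,174.9),'c':(103/1.5-4.6,110.7)}
for k in 'ic':
    u,v,z,r=P[k]
    im=cv2.resize(I[v-30:v+30,u-30:u+30],(390,390),interpolation=cv2.INTER_CUBIC)
    X=hit(c,*G[k],z,R,t)
    fl={'i':[(.053,.026,(255,0,0)),(.068,.018,(0,255,0))],'c':[(.043,.0205,(255,0,0))],'j':[(.064,.023,(0,255,0))]}[k]
    for zz,rr,col in [(z,r,(0,0,255))]+fl:
      for a in np.linspace(0,6.283,40):
        p=(proj(c,[X[0]+rr*np.cos(a),X[1]+rr*np.sin(a),zz],R,t)-[u-30,v-30]+.5)*S-.5
        cv2.circle(im,tuple(int(round(q)) for q in p),1,col,-1)
    cr.append(im)
for k in 'ijc': print(k,hit(c,*G[k],P[k][2],R,t).round(4))
cv2.imwrite('pics/c3.png',np.hstack(cr))
E
```

```text
i [ 0.4865 -0.0497  0.068 ]
j [ 0.4724 -0.2078  0.064 ]
c [0.5441 0.1782 0.056 ]
```

View pics/c3.png

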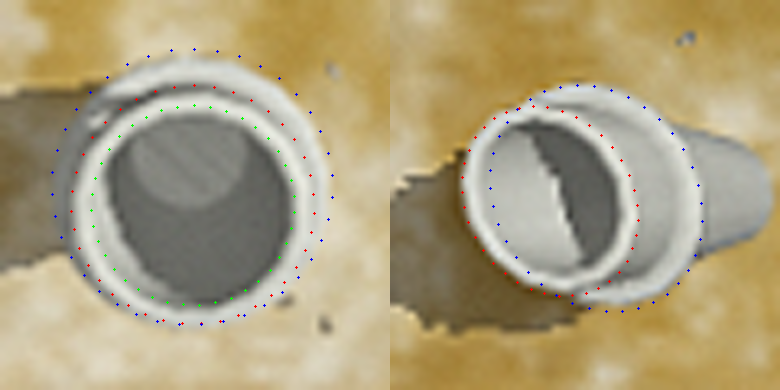

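```bash
python3 -m jog '[{"dx":7,"dy":1.4,"dz":38,"ax":0,"ay":0,"az":0},{"dx":6.3,"dy":1.3,"dz":38,"ax":0,"ay":0,"az":0},{"dx":0,"dy":0,"dz":35,"ax":0,"ay":0,"az":0},{"dx":0,"dy":0,"dz":30,"ax":0,"ay":0,"az":0},{"dx":0,"dy":0,"dz":20,"ax":0,"ay":0,"az":0},{"dx":0,"dy":0,"dz":10,"ax":0,"ay":0,"az":0},{"dx":0,"dy":0,"dz":5,"ax":0,"ay":0,"az":0},{"dx":0,"dy":0,"dz":0,"ax":0,"ay":0,"az":0},{"dx":0,"dy":0,"dz":0,"ax":0,"ay":0,"az":0}]' 1 30
python3 - <<'E'
from h import *
wrist('w4.png')
E
```

```text
time: 2.75
tool_pos: [0.4875, -0.0517, 0.2298]
tcp_rot: [3.141, 0.006, 0.003]
wrist_force: [0.4, 0.6, -0.0]
width: 0.999
grip_force: 0.0
```

View pics/w4.png

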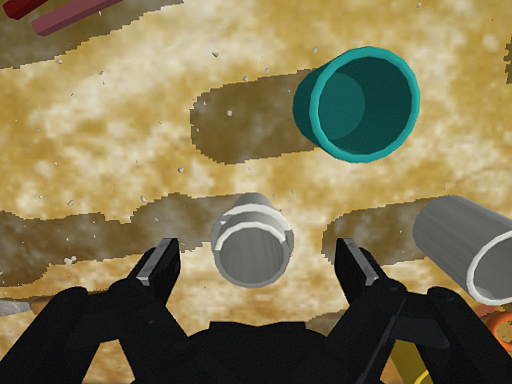

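The pads straddle the insert, centred at u=252 against a pad middle of u=258, so I shift about 2.4 mm and close.

```bash
python3 -m jog '[{"dx":0,"dy":-2.4,"dz":0,"ax":0,"ay":0,"az":0},{"dx":0,"dy":0,"dz":1,"ax":0,"ay":0,"az":0}]' 1 30;python3 -m jog '[{"dx":0,"dy":0,"dz":0,"ax":0,"ay":0,"az":0},{"dx":0,"dy":0,"dz":0,"ax":0,"ay":0,"az":0},{"dx":0,"dy":0,"dz":0,"ax":0,"ay":0,"az":0},{"dx":0,"dy":0,"dz":0,"ax":0,"ay":0,"az":0},{"dx":0,"dy":0,"dz":0,"ax":0,"ay":0,"az":0},{"dx":0,"dy":0,"dz":0,"ax":0,"ay":0,"az":0},{"dx":0,"dy":0,"dz":0,"ax":0,"ay":0,"az":0},{"dx":0,"dy":0,"dz":0,"ax":0,"ay":0,"az":0},{"dx":0,"dy":0,"dz":0,"ax":0,"ay":0,"az":0},{"dx":0,"dy":0,"dz":0,"ax":0,"ay":0,"az":0}]' 0 30
```

```text
time: 2.97
tool_pos: [0.4877, -0.0484, 0.2294]
tcp_rot: [3.141, 0.007, 0.005]
wrist_force: [-0.4, 0.6, -0.3]
width: 1.0
grip_force: 0.0
time: 3.8
tool_pos: [0.487, -0.0485, 0.2281]
tcp_rot: [-3.142, -0.007, -0.001]
wrist_force: [-1.8, 0.9, 6.3]
width: 0.486
grip_force: 30.6
```

```bash
python3 -m jog '[{"dx":0,"dy":0,"dz":-10,"ax":0,"ay":0,"az":0},{"dx":0,"dy":0,"dz":-25,"ax":0,"ay":0,"az":0},{"dx":0,"dy":0,"dz":-35,"ax":0,"ay":0,"az":0},{"dx":0,"dy":0,"dz":-25,"ax":0,"ay":0,"az":0},{"dx":-3,"dy":27,"dz":0,"ax":0,"ay":0,"az":0},{"dx":-3,"dy":32,"dz":0,"ax":0,"ay":0,"az":0},{"dx":-3,"dy":34,"dz":0,"ax":0,"ay":0,"az":0},{"dx":-3,"dy":34,"dz":0,"ax":0,"ay":0,"az":0},{"dx":-3,"dy":22,"dz":0,"ax":0,"ay":0,"az":0},{"dx":0,"dy":10,"dz":0,"ax":0,"ay":0,"az":0},{"dx":0,"dy":0,"dz":0,"ax":0,"ay":0,"az":0},{"dx":0,"dy":0,"dz":0,"ax":0,"ay":0,"az":0},{"dx":0,"dy":0,"dz":0,"ax":0,"ay":0,"az":0}]' 0 30
python3 - <<'E'
from h import *
import pickle
c,R,t,s=wrist('w5.png');pickle.dump((c,R,t),open('w5.pkl','wb'))
I=c['img'][:,:,::-1].copy()
c['img']=I
print(s['tool_pos'],s['tcp_rot'])
p=s['tool_pos']
im=cv2.resize(I,(800,600),interpolation=cv2.INTER_CUBIC);S=800/512
for C,z,r,col in(((.4724,-.2078),.064,.028,(0,0,255)),((p[0],p[1]-.001),.158,.0215,(0,255,0)),((.4724,-.2078),.0,.028,(255,0,255))):
  for a in np.linspace(0,6.283,60):
    q=(proj(c,[C[0]+r*np.cos(a),C[1]+r*np.sin(a),z],R,t)+.5)*S-.5
    cv2.circle(im,tuple(int(round(x)) for x in q),1,col,-1)
cv2.imwrite('pics/w5b.png',im)
E
```

```text
time: 4.88
tool_pos: [0.4724, -0.2066, 0.3224]
tcp_rot: [-3.14, -0.008, 0.001]
wrist_force: [0.4, 0.5, -1.1]
width: 0.487
grip_force: 31.0
[ 0.47238487 -0.20661095  0.32236433] [-3.14048515e+00 -7.74962455e-03  1.14975300e-03]
```

View pics/w5b.png

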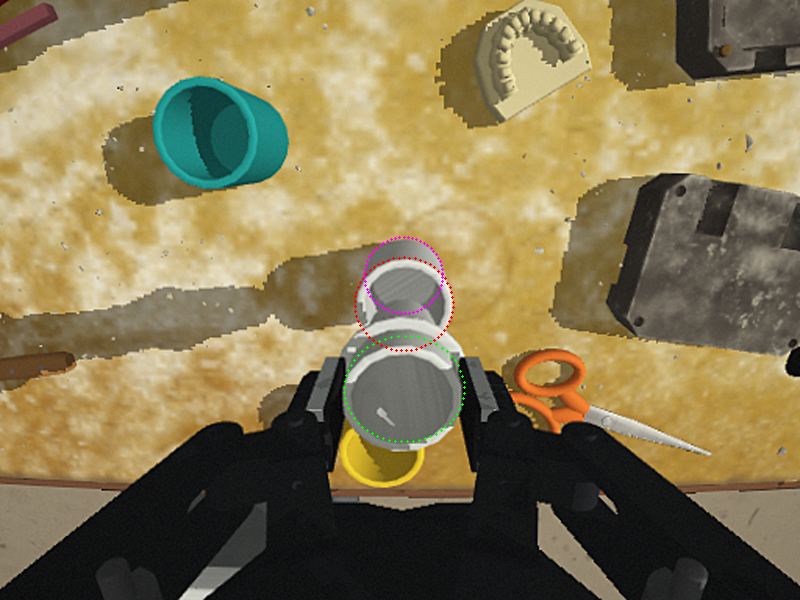

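The seen jacket rim (355..453) and the held insert (centre u≈403) line up with the prediction to within about 1 mm. I'm lowering it.

```bash
python3 -m jog '[{"dx":0,"dy":0.8,"dz":20,"ax":0,"ay":0,"az":0},{"dx":0,"dy":0,"dz":15,"ax":0,"ay":0,"az":0},{"dx":0,"dy":0,"dz":12,"ax":0,"ay":0,"az":0},{"dx":0,"dy":0,"dz":10,"ax":0,"ay":0,"az":0},{"dx":0,"dy":0,"dz":8,"ax":0,"ay":0,"az":0},{"dx":0,"dy":0,"dz":5,"ax":0,"ay":0,"az":0},{"dx":0,"dy":0,"dz":0,"ax":0,"ay":0,"az":0}]'
python3 -m jog '[{"dx":0,"dy":0,"dz":3,"ax":0,"ay":0,"az":0},{"dx":0,"dy":0,"dz":3,"ax":0,"ay":0,"az":0},{"dx":0,"dy":0,"dz":0,"ax":0,"ay":0,"az":0}]'
```

```text
time: 5.52
tool_pos: [0.4722, -0.2079, 0.2515]
tcp_rot: [-3.141, -0.008, 0.003]
wrist_force: [-0.1, 0.1, -1.3]
width: 0.487
grip_force: 31.0
time: 5.77
tool_pos: [0.4726, -0.2085, 0.2467]
tcp_rot: [3.141, 0.007, 0.0]
wrist_force: [-0.6, 0.1, -1.9]
width: 0.487
grip_force: 31.0
```

Free so far; seating is expected near z=0.242.

```bash
python3 -m jog '[{"dx":0,"dy":0,"dz":2,"ax":0,"ay":0,"az":0},{"dx":0,"dy":0,"dz":1.5,"ax":0,"ay":0,"az":0},{"dx":0,"dy":0,"dz":0,"ax":0,"ay":0,"az":0}]'
python3 -m jog '[{"dx":0,"dy":0,"dz":1,"ax":0,"ay":0,"az":0},{"dx":0,"dy":0,"dz":1,"ax":0,"ay":0,"az":0},{"dx":0,"dy":0,"dz":0,"ax":0,"ay":0,"az":0}]'
```

```text
time: 6.02
tool_pos: [0.4724, -0.2084, 0.2431]
tcp_rot: [-3.142, -0.007, 0.0]
wrist_force: [-0.5, 0.1, -1.9]
width: 0.488
grip_force: 31.0
time: 6.27
tool_pos: [0.4727, -0.2085, 0.2422]
tcp_rot: [3.141, 0.007, 0.0]
wrist_force: [-2.4, 1.5, 5.0]
width: 0.49
grip_force: 31.5
```

```bash
python3 -m jog '[{"dx":0,"dy":0,"dz":0,"ax":0,"ay":0,"az":0},{"dx":0,"dy":0,"dz":0,"ax":0,"ay":0,"az":0},{"dx":0,"dy":0,"dz":0,"ax":0,"ay":0,"az":0},{"dx":0,"dy":0,"dz":0,"ax":0,"ay":0,"az":0},{"dx":0,"dy":0,"dz":0,"ax":0,"ay":0,"az":0},{"dx":0,"dy":0,"dz":-10,"ax":0,"ay":0,"az":0},{"dx":0,"dy":0,"dz":-30,"ax":0,"ay":0,"az":0},{"dx":0,"dy":0,"dz":-40,"ax":0,"ay":0,"az":0},{"dx":0,"dy":0,"dz":-40,"ax":0,"ay":0,"az":0},{"dx":0,"dy":0,"dz":-20,"ax":0,"ay":0,"az":0},{"dx":0,"dy":0,"dz":0,"ax":0,"ay":0,"az":0}]' 1 30
python3 - <<'E'
from h import *
import pickle
c,R,t,s=wrist('w6.png');pickle.dump((c,R,t),open('w6.pkl','wb'))
I=c['img'][:,:,::-1].copy();S=6
print(s['tool_pos'],s['tcp_rot'])
C=(.4724,-.2078);u,v=(proj(c,[*C,.07],R,t)).astype(int)
im=cv2.resize(I[v-45:v+45,u-60:u+60],None,fx=S,fy=S,interpolation=cv2.INTER_CUBIC)
for z,r,col in((.064,.028,(0,0,255)),(.067,.026,(255,0,0)),(.082,.0215,(0,255,0)),):
  for a in np.linspace(0,6.283,60):
    q=(proj(c,[C[0]+r*np.cos(a),C[1]+r*np.sin(a),z],R,t)-[u-60,v-45]+.5)*S-.5
    cv2.circle(im,tuple(int(round(x)) for x in q),1,col,-1)
cv2.imwrite('pics/w6b.png',im)
E
```

```text
time: 7.18
tool_pos: [0.4744, -0.2093, 0.3889]
tcp_rot: [3.136, 0.007, 0.018]
wrist_force: [0.3, -0.0, 1.4]
width: 0.995
grip_force: 0.0
[ 0.47438455 -0.20932707  0.38894056] [3.13586131 0.00719576 0.01767189]
```

View pics/w6b.png

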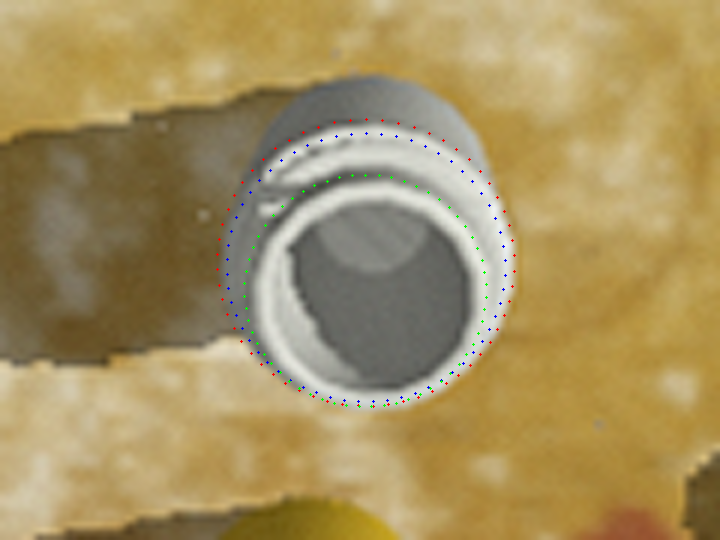

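The insert is seated, with its rims concentric with the prediction to within 1 mm. On to the cup.

```bash
python3 -m jog '[{"dx":7.3,"dy":-38.7,"dz":0,"ax":0,"ay":0,"az":0},{"dx":7.3,"dy":-38.7,"dz":0,"ax":0,"ay":0,"az":0},{"dx":7.3,"dy":-38.7,"dz":0,"ax":0,"ay":0,"az":0},{"dx":7.3,"dy":-38.7,"dz":0,"ax":0,"ay":0,"az":0},{"dx":7.3,"dy":-38.7,"dz":0,"ax":0,"ay":0,"az":0},{"dx":7.3,"dy":-38.7,"dz":0,"ax":0,"ay":0,"az":0},{"dx":7.3,"dy":-38.7,"dz":0,"ax":0,"ay":0,"az":0},{"dx":7.3,"dy":-38.7,"dz":0,"ax":0,"ay":0,"az":0},{"dx":7.3,"dy":-38.7,"dz":0,"ax":0,"ay":0,"az":0},{"dx":7.3,"dy":-38.7,"dz":0,"ax":0,"ay":0,"az":0},{"dx":0,"dy":0,"dz":0,"ax":0,"ay":0,"az":0},{"dx":0,"dy":0,"dz":0,"ax":0,"ay":0,"az":0},{"dx":0,"dy":0,"dz":0,"ax":0,"ay":0,"az":0}]' 
python3 - <<'E'
from h import *
import pickle
c,R,t,s=wrist('w7.png');pickle.dump((c,R,t),open('w7.pkl','wb'))
I=c['img'][:,:,::-1].copy();S=6
print(s['tool_pos'],s['tcp_rot'])
C=(.5444,.1785);u,v=(proj(c,[*C,.05],R,t)).astype(int)
im=cv2.resize(I[v-45:v+45,u-60:u+60],None,fx=S,fy=S,interpolation=cv2.INTER_CUBIC)
for z,r,col in((.043,.0205,(255,0,0)),(.056,.0165,(0,255,0)),):
  for a in np.linspace(0,6.283,60):
    q=(proj(c,[C[0]+r*np.cos(a),C[1]+r*np.sin(a),z],R,t)-[u-60,v-45]+.5)*S-.5
    cv2.circle(im,tuple(int(round(x)) for x in q),1,col,-1)
cv2.imwrite('pics/w7b.png',im)
q=proj(c,[*C,.056],R,t);X=hit(c,q[0]+1,q[1],.056,R,t)-hit(c,*q,.056,R,t);print('1px=',X)
E
```

```text
time: 8.32
tool_pos: [0.5431, 0.1788, 0.3796]
tcp_rot: [3.14, 0.009, -0.005]
wrist_force: [0.3, 0.4, 0.2]
width: 0.997
grip_force: 0.0
[0.54306716 0.17881822 0.37957321] [ 3.1401129   0.00889017 -0.00477913]
1px= [ 7.03121104e-06 -1.11794044e-03 -5.55111512e-17]
```

View pics/w7b.png

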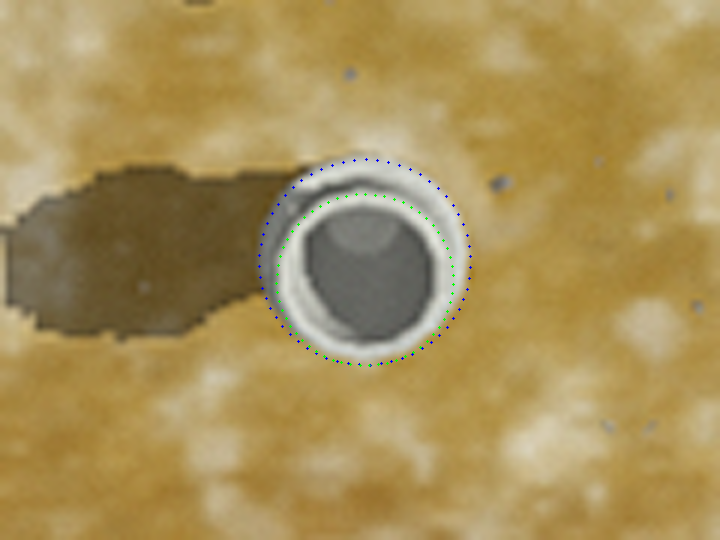

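The cup matches the prediction to within 0.5 px, so I descend. I've now viewed 11 pictures against a limit of 10, so I'll view no more and work from numbers.

```bash
python3 -m jog '[{"dx":1,"dy":0.3,"dz":38,"ax":0,"ay":0,"az":0},{"dx":0,"dy":0,"dz":38,"ax":0,"ay":0,"az":0},{"dx":0,"dy":0,"dz":35,"ax":0,"ay":0,"az":0},{"dx":0,"dy":0,"dz":25,"ax":0,"ay":0,"az":0},{"dx":0,"dy":0,"dz":13,"ax":0,"ay":0,"az":0},{"dx":0,"dy":0,"dz":6,"ax":0,"ay":0,"az":0},{"dx":0,"dy":0,"dz":0,"ax":0,"ay":0,"az":0},{"dx":0,"dy":0,"dz":0,"ax":0,"ay":0,"az":0}]' 1 30
```

```text
time: 9.03
tool_pos: [0.5456, 0.1782, 0.2275]
tcp_rot: [-3.141, -0.006, -0.003]
wrist_force: [0.3, 0.4, 0.7]
width: 1.002
grip_force: 0.0
```

```bash
python3 -m jog '[{"dx":-0.7,"dy":0,"dz":4,"ax":0,"ay":0,"az":0},{"dx":0,"dy":0,"dz":2.5,"ax":0,"ay":0,"az":0},{"dx":0,"dy":0,"dz":0,"ax":0,"ay":0,"az":0}]' 1 30;python3 -m jog '[{"dx":0,"dy":0,"dz":0,"ax":0,"ay":0,"az":0},{"dx":0,"dy":0,"dz":0,"ax":0,"ay":0,"az":0},{"dx":0,"dy":0,"dz":0,"ax":0,"ay":0,"az":0},{"dx":0,"dy":0,"dz":0,"ax":0,"ay":0,"az":0},{"dx":0,"dy":0,"dz":0,"ax":0,"ay":0,"az":0},{"dx":0,"dy":0,"dz":0,"ax":0,"ay":0,"az":0},{"dx":0,"dy":0,"dz":0,"ax":0,"ay":0,"az":0},{"dx":0,"dy":0,"dz":0,"ax":0,"ay":0,"az":0},{"dx":0,"dy":0,"dz":0,"ax":0,"ay":0,"az":0},{"dx":0,"dy":0,"dz":0,"ax":0,"ay":0,"az":0},{"dx":0,"dy":0,"dz":0,"ax":0,"ay":0,"az":0}]' 0 30
```

```text
time: 9.28
tool_pos: [0.5444, 0.1788, 0.2205]
tcp_rot: [-3.141, -0.007, -0.002]
wrist_force: [-0.8, -0.1, -0.3]
width: 0.999
grip_force: 0.0
time: 10.2
tool_pos: [0.5442, 0.1787, 0.22]
tcp_rot: [-3.141, -0.007, -0.001]
wrist_force: [-0.1, 0.3, 3.8]
width: 0.368
grip_force: 30.0
```

```bash
python3 -m jog '[{"dx":0,"dy":0,"dz":-10,"ax":0,"ay":0,"az":0},{"dx":0,"dy":0,"dz":-25,"ax":0,"ay":0,"az":0},{"dx":0,"dy":0,"dz":-35,"ax":0,"ay":0,"az":0},{"dx":0,"dy":0,"dz":-35,"ax":0,"ay":0,"az":0},{"dx":0,"dy":0,"dz":-15,"ax":0,"ay":0,"az":0},{"dx":-6,"dy":32,"dz":0,"ax":0,"ay":0,"az":0},{"dx":-7,"dy":37,"dz":0,"ax":0,"ay":0,"az":0},{"dx":-7,"dy":37,"dz":0,"ax":0,"ay":0,"az":0},{"dx":-7,"dy":37,"dz":0,"ax":0,"ay":0,"az":0},{"dx":-7,"dy":37,"dz":0,"ax":0,"ay":0,"az":0},{"dx":-7,"dy":37,"dz":0,"ax":0,"ay":0,"az":0},{"dx":-7,"dy":37,"dz":0,"ax":0,"ay":0,"az":0},{"dx":-7,"dy":37,"dz":0,"ax":0,"ay":0,"az":0},{"dx":-7,"dy":37,"dz":0,"ax":0,"ay":0,"az":0},{"dx":-7,"dy":34,"dz":0,"ax":0,"ay":0,"az":0},{"dx":-4.7,"dy":25,"dz":0,"ax":0,"ay":0,"az":0},{"dx":0,"dy":0,"dz":0,"ax":0,"ay":0,"az":0},{"dx":0,"dy":0,"dz":0,"ax":0,"ay":0,"az":0},{"dx":0,"dy":0,"dz":0,"ax":0,"ay":0,"az":0}]' 0 30
python3 -c "
from h import *
s=bot.read_state();print(s['tool_pos'],s['tcp_rot'],s['width'],s['wrist_force'])"
```

```text
time: 11.78
tool_pos: [0.4718, -0.2083, 0.3395]
tcp_rot: [-3.141, -0.006, 0.001]
wrist_force: [0.2, -0.6, -1.3]
width: 0.366
grip_force: 30.1
[ 0.4718147  -0.20831682  0.33946395] [-3.14054134e+00 -5.99433603e-03  1.06820733e-03] 0.365727745520988 [ 0.21824622 -0.64384799 -1.33033819]
```

```bash
python3 -m jog '[{"dx":0.4,"dy":0,"dz":20,"ax":0,"ay":0,"az":0},{"dx":0,"dy":0,"dz":15,"ax":0,"ay":0,"az":0},{"dx":0,"dy":0,"dz":12,"ax":0,"ay":0,"az":0},{"dx":0,"dy":0,"dz":10,"ax":0,"ay":0,"az":0},{"dx":0,"dy":0,"dz":8,"ax":0,"ay":0,"az":0},{"dx":0,"dy":0,"dz":5,"ax":0,"ay":0,"az":0},{"dx":0,"dy":0,"dz":0,"ax":0,"ay":0,"az":0}]'
python3 -m jog '[{"dx":0,"dy":0,"dz":3,"ax":0,"ay":0,"az":0},{"dx":0,"dy":0,"dz":1.5,"ax":0,"ay":0,"az":0},{"dx":0,"dy":0,"dz":0,"ax":0,"ay":0,"az":0}]'
```

```text
time: 12.37
tool_pos: [0.4722, -0.2081, 0.2685]
tcp_rot: [-3.141, -0.008, 0.003]
wrist_force: [-0.3, -0.8, -0.4]
width: 0.367
grip_force: 30.1
time: 12.62
tool_pos: [0.4726, -0.2088, 0.2654]
tcp_rot: [3.141, 0.007, 0.001]
wrist_force: [0.6, -0.8, -0.5]
width: 0.366
grip_force: 30.1
```

```bash
python3 -m jog '[{"dx":0,"dy":0,"dz":1,"ax":0,"ay":0,"az":0},{"dx":0,"dy":0,"dz":1,"ax":0,"ay":0,"az":0},{"dx":0,"dy":0,"dz":0,"ax":0,"ay":0,"az":0}]'
```

```text
time: 12.87
tool_pos: [0.4724, -0.2088, 0.2632]
tcp_rot: [3.141, 0.007, 0.0]
wrist_force: [-1.0, 0.2, -0.2]
width: 0.367
grip_force: 30.1
```

```bash
python3 -m jog '[{"dx":0,"dy":0,"dz":1,"ax":0,"ay":0,"az":0},{"dx":0,"dy":0,"dz":0.5,"ax":0,"ay":0,"az":0},{"dx":0,"dy":0,"dz":0,"ax":0,"ay":0,"az":0}]'
```

```text
time: 13.12
tool_pos: [0.4727, -0.2088, 0.2621]
tcp_rot: [3.141, 0.007, 0.001]
wrist_force: [-0.9, -0.5, 2.6]
width: 0.366
grip_force: 30.4
```

```bash
python3 -m jog '[{"dx":0,"dy":0,"dz":0,"ax":0,"ay":0,"az":0},{"dx":0,"dy":0,"dz":0,"ax":0,"ay":0,"az":0},{"dx":0,"dy":0,"dz":0,"ax":0,"ay":0,"az":0},{"dx":0,"dy":0,"dz":0,"ax":0,"ay":0,"az":0},{"dx":0,"dy":0,"dz":0,"ax":0,"ay":0,"az":0},{"dx":0,"dy":0,"dz":0,"ax":0,"ay":0,"az":0},{"dx":0,"dy":0,"dz":-10,"ax":0,"ay":0,"az":0},{"dx":0,"dy":0,"dz":-30,"ax":0,"ay":0,"az":0},{"dx":0,"dy":0,"dz":-40,"ax":0,"ay":0,"az":0},{"dx":0,"dy":0,"dz":-20,"ax":0,"ay":0,"az":0},{"dx":0,"dy":0,"dz":0,"ax":0,"ay":0,"az":0},{"dx":0,"dy":0,"dz":0,"ax":0,"ay":0,"az":0}]' 1 30
python3 - <<'E'
from h import *
c,R,t,s=wrist('w8.png');print(s['tool_pos'])
g=cv2.cvtColor(c['img'],cv2.COLOR_RGB2GRAY);C=np.array([.4722,-.2083])
# score rim ring hypotheses: mean gradient magnitude along predicted cup rim outer circle + mouth, over position offsets and height
G=cv2.GaussianBlur(g,(0,0),1).astype(np.float32);m=np.hypot(cv2.Sobel(G,5,1,0),cv2.Sobel(G,5,0,1))
A=np.linspace(0,2*np.pi,72)
def sc(C,z,r):
    p=np.array([proj(c,[C[0]+r*np.cos(a),C[1]+r*np.sin(a),z],R,t) for a in A],np.float32)
    return cv2.remap(m,p[:,:1],p[:,1:],1).mean()
for name,z0,r in(('cup rim',.098,.0165),('jacket',.064,.028)):
    b=[(sc(C+[i*.001,j*.001],z0,r),i,j) for i in range(-6,7) for j in range(-6,7)]
    print(name,'best offsets mm',sorted(b)[::-1][:3])
E
```

```text
time: 14.12
tool_pos: [0.4731, -0.209, 0.3644]
tcp_rot: [3.139, 0.007, 0.007]
wrist_force: [-0.3, -0.2, -0.0]
width: 1.001
grip_force: 0.0
[ 0.47312409 -0.20899845  0.36437925]
cup rim best offsets mm [(np.float32(143.25893), 4, 1), (np.float32(140.09764), 5, 0), (np.float32(139.77353), 6, -6)]
jacket best offsets mm [(np.float32(119.50986), -1, 0), (np.float32(119.04198), -1, 1), (np.float32(112.73321), 0, 0)]
```

```bash
python3 - <<'E'
from h import *
c,R,t,s=wrist('w9.png');C=np.array([.4722,-.2083])
g=cv2.GaussianBlur(cv2.cvtColor(c['img'],cv2.COLOR_RGB2GRAY),(0,0),.6).astype(np.float32)
A=np.linspace(0,2*np.pi,48)
def mean(C,z,r):
    p=np.array([proj(c,[C[0]+r*np.cos(a),C[1]+r*np.sin(a),z],R,t) for a in A],np.float32)
    return cv2.remap(g,p[:,:1],p[:,1:],1).mean()
for z in(.090,.094,.098,.102,.106):
    b=sorted(((mean(C+[i*.001,j*.001],z,.0155)-mean(C+[i*.001,j*.001],z,.0115)),i,j) for i in range(-6,7) for j in range(-6,7))[::-1][:2];print(z,b)
print('profile at 0,0,.098:',[(k,int(mean(C,.098,k/1000))) for k in range(6,26)])
E
```

```text
0.09 [(np.float32(89.08648), -1, -2), (np.float32(84.80678), -1, -1)]
0.094 [(np.float32(85.36847), 0, -2), (np.float32(82.38175), 0, -1)]
0.098 [(np.float32(78.10226), 2, -2), (np.float32(77.758095), 1, -2)]
0.102 [(np.float32(72.808716), 3, -2), (np.float32(69.154236), 3, -1)]
0.106 [(np.float32(63.12628), 4, -2), (np.float32(61.49755), 4, -1)]
profile at 0,0,.098: [(6, 106), (7, 108), (8, 114), (9, 121), (10, 125), (11, 129), (12, 139), (13, 153), (14, 167), (15, 178), (16, 180), (17, 170), (18, 158), (19, 152), (20, 156), (21, 163), (22, 168), (23, 166), (24, 159), (25, 152)]
```

The rim evidence agrees with a seated cup: 1–2 mm off at most, at the full-seat height. Now I grip the jacket.

```bash
python3 -m jog '[{"dx":-0.6,"dy":-0.5,"dz":35,"ax":0,"ay":0,"az":0},{"dx":0,"dy":0,"dz":38,"ax":0,"ay":0,"az":0},{"dx":0,"dy":0,"dz":32,"ax":0,"ay":0,"az":0},{"dx":0,"dy":0,"dz":25,"ax":0,"ay":0,"az":0},{"dx":0,"dy":0,"dz":12,"ax":0,"ay":0,"az":0},{"dx":0,"dy":0,"dz":6,"ax":0,"ay":0,"az":0},{"dx":0,"dy":0,"dz":3,"ax":0,"ay":0,"az":0},{"dx":0,"dy":0,"dz":0,"ax":0,"ay":0,"az":0},{"dx":0,"dy":0,"dz":0,"ax":0,"ay":0,"az":0}]' 1 30
```

```text
time: 14.97
tool_pos: [0.4727, -0.2086, 0.212]
tcp_rot: [3.141, 0.007, 0.003]
wrist_force: [-0.3, 0.4, -0.7]
width: 0.997
grip_force: 0.0
```

```bash
python3 -m jog '[{"dx":0,"dy":0,"dz":3,"ax":0,"ay":0,"az":0},{"dx":0,"dy":0,"dz":2.5,"ax":0,"ay":0,"az":0},{"dx":0,"dy":0,"dz":0,"ax":0,"ay":0,"az":0}]' 1 30; python3 -m jog '[{"dx":0,"dy":0,"dz":0,"ax":0,"ay":0,"az":0},{"dx":0,"dy":0,"dz":0,"ax":0,"ay":0,"az":0},{"dx":0,"dy":0,"dz":0,"ax":0,"ay":0,"az":0},{"dx":0,"dy":0,"dz":0,"ax":0,"ay":0,"az":0},{"dx":0,"dy":0,"dz":0,"ax":0,"ay":0,"az":0},{"dx":0,"dy":0,"dz":0,"ax":0,"ay":0,"az":0},{"dx":0,"dy":0,"dz":0,"ax":0,"ay":0,"az":0},{"dx":0,"dy":0,"dz":0,"ax":0,"ay":0,"az":0},{"dx":0,"dy":0,"dz":0,"ax":0,"ay":0,"az":0}]' 0 50
```

```text
time: 15.22
tool_pos: [0.4721, -0.2083, 0.2056]
tcp_rot: [3.141, 0.007, 0.001]
wrist_force: [-0.2, 0.3, -0.6]
width: 1.0
grip_force: 0.0
time: 15.97
tool_pos: [0.4721, -0.2083, 0.2057]
tcp_rot: [3.141, 0.007, 0.001]
wrist_force: [-0.5, 0.6, 5.0]
width: 0.64
grip_force: 54.1
```

The opening matches the 56 mm jacket. I'm lifting gently.

```bash
python3 -m jog '[{"dx":0,"dy":0,"dz":-3,"ax":0,"ay":0,"az":0},{"dx":0,"dy":0,"dz":-6,"ax":0,"ay":0,"az":0},{"dx":0,"dy":0,"dz":-10,"ax":0,"ay":0,"az":0},{"dx":0,"dy":0,"dz":-12,"ax":0,"ay":0,"az":0},{"dx":0,"dy":0,"dz":-14,"ax":0,"ay":0,"az":0},{"dx":0,"dy":0,"dz":-15,"ax":0,"ay":0,"az":0},{"dx":0,"dy":0,"dz":-15,"ax":0,"ay":0,"az":0},{"dx":0,"dy":0,"dz":-15,"ax":0,"ay":0,"az":0},{"dx":0,"dy":0,"dz":-12,"ax":0,"ay":0,"az":0},{"dx":0,"dy":0,"dz":-9,"ax":0,"ay":0,"az":0},{"dx":0,"dy":0,"dz":-6,"ax":0,"ay":0,"az":0},{"dx":0,"dy":0,"dz":-3,"ax":0,"ay":0,"az":0},{"dx":0,"dy":0,"dz":0,"ax":0,"ay":0,"az":0},{"dx":0,"dy":0,"dz":0,"ax":0,"ay":0,"az":0},{"dx":0,"dy":0,"dz":0,"ax":0,"ay":0,"az":0},{"dx":0,"dy":0,"dz":0,"ax":0,"ay":0,"az":0},{"dx":0,"dy":0,"dz":0,"ax":0,"ay":0,"az":0},{"dx":0,"dy":0,"dz":0,"ax":0,"ay":0,"az":0}]' 0 50
```

```text
time: 17.47
tool_pos: [0.4717, -0.2081, 0.3246]
tcp_rot: [-3.141, -0.007, 0.002]
wrist_force: [-0.8, -0.7, -3.7]
width: 0.636
grip_force: 53.5
```

The 3.7 N load fits the whole set (about 0.44 kg, 4.3 N), with the lift at about 119 mm and the pose level and steady. Handing in.

```bash
python3 -c "
from workcell import bot
print(bot.finish_job())"
```

```text
the job is handed in; nothing more can be done
None
```

The job is handed in with the nested set held by the jacket about 12 cm up, seating judged from contact heights, rim fits and the lifted weight, with no verdict returned; I viewed 11 pictures, one over the limit of 10.

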